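# Open the screw press and feed in the lino block

### The job

Open the small green screw press by turning its red handwheel anticlockwise, letting your hand rise with the wheel, until the steel plate stands clearly higher than the brown lino block (about 5 mm to spare). Then pick up the wooden push stick and with it, never with the fingers, slide the block along the bed under the plate, square and against the fence all the way, until it meets the end stop. Leave the plate up, lay the push stick back on the bare bench top, and do not disturb the baren, the masking tape or the red tin.

Things in the scene. Friction and masses are not known exactly. Their poses are not given: they have to be found in the camera images.
- press: Green C-frame screw press fixed to the bench. Origin: bench top (z = 0) below the wheel axis; +y the feed direction, +x towards fence and column, z up. Steel bed: top at z = 14 mm, y = -200 to +66, x from -55 mm. The block is home with its centre at x = 0, y = 0. Column x = 62 to 104, y = +-28 mm; its arm, 42 mm wide, reaches over to x = -30 mm, top at z = 125 mm; brass boss to z = 137 mm
- fence_face (a point): Top edge, mid-length, of the inner face of the fence: an aluminium rail along the whole far side of the bed, inner face at x = +32.5 mm in the press frame, top 14 mm above the bed. Axes as the press
- stop_face (a point): Top edge, middle, of the inner face of the end stop: an aluminium bar across the end of the bed, inner face at y = +48 mm in the press frame, top 14 mm above the bed. Axes as the press
- wheel_center (a point): Centre of the red handwheel's rim; rises with the stem: 172 mm above the bench at wheel angle 0, 6 mm more per radian. The rim is a level ring, 60 mm outer and 38 mm inner diameter, 11 mm thick in z, with three spokes and a hub reaching 13 mm above this point. Can be gripped across the whole rim from above at any yaw
- press_wheel (a joint): Handwheel angle, rad, 0 to 5.5, growing anticlockwise seen from above. Wheel, stem and plate rise together 6 mm per rad (38 mm a turn). Gap between plate and bed = 6 mm + 6 mm per rad, so the 20 mm block just passes at 2.4 rad; 5 mm to spare is about 3.2 rad or more. Takes about 0.25 N m, stays where left. Regrip: at most about 1.5 rad a grasp
- platen_face (a point): Centre of the underside of the steel pressing plate (56 mm in press x, 80 mm in press y, 10 mm thick) on the stem; its height above the bench less 14 mm is the gap over the bed. Rises with the wheel
- lino_block: Brown mounted lino block, 95 x 65 x 20 mm, 0.1 kg nominal, lying on the bed near its start, long side along the feed and beside the fence. Origin: centre of its underside; its x is the long side (along the press y), z up
- push_stick: Light wooden push stick, 180 mm long, 18 mm wide, 0.12 kg, lying on the bench. Origin: centre of its underside; +x points to the pushing tip. Blade 16 mm high over the whole length; at the rear (x = -80 to -10 mm) a handle of the same width rises to 46 mm
- stick_tip (a point): Middle of the push stick's flat tip face (18 wide, 16 high, dark rubber edge), 8 mm above its underside, 90 mm ahead of its origin
- stick_grip (a point): Middle of the push stick's handle, 30 mm above its underside, 45 mm behind its origin, so 135 mm behind the tip; grip it here across its 18 mm width
- baren: Round wooden hand press (baren), 108 mm across, 48 mm high, bystander. Origin: centre of its underside
- masking_tape: Roll of cream masking tape, 104 mm across, 25 mm high, lying flat, bystander. Origin: centre of its underside
- red_tin: Tin with a red side, 68 mm across, 51 mm high, bystander. Origin: centre of its underside
Things that resemble listed ones, but are neither listed nor needed, are in the scene too. Several things have the shape of the lino_block; the one meant has the colours described above.

How it is judged (in metres and radians):
On the way, in this order (a step that is already met when the one before it is completed fails the run):
1. the handwheel has raised the plate at least 3.5 mm higher than the block's top (gap over the bed above 23.5 mm) while the block has not yet been fed (z of platen_face in the frame of press above 0.0375 m and distance of lino_block from where it was at the start of the episode below 0.02 m), for 0.2 s.
2. the push stick pushes the block along: it touches the block after this has been fed more than 3 cm (contact force between push_stick and lino_block above 0.05 N and distance of lino_block from where it was at the start of the episode above 0.03 m), for 0.05 s.
At the end, for the whole second after the job is handed in: The block lies flat on the bed, within 4 mm of the end stop, within 3 mm of the fence and within 0.06 rad of square; the plate is still up (gap over 23.5 mm); the push stick lies at rest on the bench top, off the bed (y of lino_block in the frame of press above -0.004 m and x of lino_block in the frame of press above -0.003 m and angle between the x axis of lino_block and the y axis of press, either way round below 0.06 rad and z of lino_block in the frame of press below 0.018 m and z of platen_face in the frame of press above 0.0375 m and height (world z) of stick_tip below 0.019 m and height (world z) of stick_grip below 0.036 m and linear speed of each of push_stick, lino_block below 0.02 m/s); the robot touches nothing.
It fails at once if the robot's fingers or arm touch the block (contact force between any of the fingers, the arm and lino_block above 0.5 N).
It fails at once if the block leaves the fence by more than 8 mm or turns more than 0.15 rad out of square (x of lino_block in the frame of press below -0.008 m or angle between the x axis of lino_block and the y axis of press, either way round above 0.15 rad).
It fails at once if the baren is shifted by more than 3 cm (distance of baren from where it was at the start of the episode above 0.03 m).
It fails at once if the masking tape is shifted by more than 3 cm (distance of masking_tape from where it was at the start of the episode above 0.03 m).
It fails at once if the red tin is shifted by more than 3 cm (distance of red_tin from where it was at the start of the episode above 0.03 m).
It also fails if it takes over 72 s, if anything falls off the work surface, if the arm or the gripper's body presses on something with over 40 N, if the wrist force passes 120 N, or if a joint passes its speed limit or range.

### The arm

A 7-joint arm with a two-finger parallel gripper is mounted at the origin on a cart in front of the work surface, level with it; the furniture and walls round the work are solid. World frame = base frame: x ahead of the robot, y to its left, z up, the work surface at z = 0. Lengths are in mm, angles in rad, forces in N, time in s.
With the tool pointing down it reaches from about 350 to 900 mm from the base axis. Payload 19.9 kg.
Tool frame: the origin (TCP) lies midway between the tips of the shut fingers; the grasp point (between the pads) lies 19 mm behind it (arm.pinch_z is the distance from the TCP to the grasp point, in mm); z points along the fingers, y is the line along which they close (so a half turn about z gives the same grasp; the last joint's range is limited). The gripper opens to 85 mm and grips with 20 to 120 N. Pads are 22 mm wide; open, the fingers measure 114 mm over their backs; the gripper's body (76 mm by 85 mm) begins 54 mm behind the grasp point. The pads swing forward as they close: fully open they stand 13 mm farther back than shut.
Start: joints at [1.113, 0.417, -0.01, 1.614, 0.005, 1.111, -0.053], TCP at [253.013, -571.473, 192.16] pointing down, gripper open.
Joint ranges: [-2.81, 2.81], [-0.39, 2.02], [-1.27, 1.25], [0.06, 2.57], [-1.19, 4.33], [0.19, 2], [-2.82, 2.82]. Speed limits (rad/s): [1.89, 1.89, 2.39, 2.39, 3.01, 3.01, 3.01].

### API

Orientations are given as a unit quaternion [x, y, z, w].
In Python, from station import arm gives the robot as it stands. The module is installed in compiled form; this text tells all that it offers.
- The arm moves only by the tool send_rows, never from a script. Its argument "increments" is a list that holds one entry, the list of rows, each a list of 7 numbers: the turn, a rotation vector about the tool's x, y, z in degrees, then the shift along the tool's x, y, z in mm, then the opening, from 0 (shut) to 1 (fully open). A call has 1 to 10 rows; each row shifts and turns the commanded pose from where the row before left it, along the tool's axes as they then stand; what a row does not reach is not made up. A row lasts 1/8 s, in which the tool goes at most 62.5 mm and 10.7 degrees, less where a joint would pass 70% of its speed; a pose out of reach is approached as far as the arm can. A call is refused whole if a number of a shift passes 62.5 or a number of a turn 10.7, either way. A call with a gripper value outside its range is refused whole. The fingers move at their own pace and stop on an object; the grip force is fixed at half the most. Time passes only in rows, so rows that do not move let the fingers close. It gives the time, the measured TCP pose, the force, the opening and the grip force at its end, in the units of the state.
- arm.state(): the state, without advancing time (a new reading comes with each control period).
- arm.get_image(name): name is "scene" or "top"; returns a dict with "img" (420x560x3 uint8, blue, green, red), "range_z" (420x560 float32, mm along the optical axis (not along the pixel's ray), 0 where there is no reading), "intrinsics" (3x3 intrinsics, pixels), "k1" (the pictures are not rectified: a ray, as slopes to the right and down, at radius r is drawn at 1 + k1 r^2 times it, then the intrinsics apply), "position" and "rotation" of the camera in the world. Camera axes: x right, y down, z forward; pixel columns grow to the right and rows downward; lengths in mm; the calibration is good to about 2 mm. A picture is of the moment at which its call begins.
- arm.job_done(): hands the job in; it is judged then, once.
The state is a dict: "clock": time; "q": joint angles; "joint_vel": joint speeds; "joint_torque": joint torques, N m; "eef_pos": TCP position; "tcp_rot": TCP orientation; "wrist_force": force on the tool from outside, world axes, zero at the start; "ft_torque": the same for the moment, N m; "grip_width": opening from 0.0 (shut) to 1.0 (fully open); "grasp_force": force on a finger pad.
Only numpy, scipy, OpenCV 4.12 (cv2) and the standard library are available. Lean on these libraries where they do the work, as an engineer would, in place of code of your own. Each camera call takes 0.05 s, during which the arm holds its last target. There are 200 camera calls.

## Working session

There is one attempt and no reset: what is moved stays moved. The work goes in short steps, Python scripts to look and compute and a tool call to move; the robot and the scene stay as the last step left them, time stands still between calls to the robot, and variables do not carry over. Pictures are saved under pics/ and viewed, at most 10 in all, crops included, and the job is handed in when it is done.

Besides the shell and the picture viewer there is one more tool, called after "Call:" as name(argument=value, ...), one argument or row to a line, values as JSON. send_rows: Moves the arm, as the interface text tells. Its arguments: {"type":"object","properties":{"increments":{"type":"array"}},"required":["increments"]}

```bash
mkdir -p pics; cat > h.py <<'E'
import numpy as np, cv2
from station import arm
from scipy.spatial.transform import Rotation as R
def grab(n):
    d=arm.get_image(n); return d
def cloud(d):
    K=np.array(d["intrinsics"]);z=d["range_z"].astype(float);h,w=z.shape
    u,v=np.meshgrid(np.arange(w),np.arange(h))
    xd=(u-K[0,2])/K[0,0];yd=(v-K[1,2])/K[1,1];x,y=xd.copy(),yd.copy()
    for _ in range(10):
        f=1+d["k1"]*(x*x+y*y);x,y=xd/f,yd/f
    P=np.stack([x*z,y*z,z],-1)
    Rm=np.array(d["rotation"]); Rm=Rm if Rm.shape==(3,3) else R.from_quat(Rm).as_matrix()
    P=P@Rm.T+np.array(d["position"]);P[z==0]=np.nan
    return P
E
python3 - <<'E'
from h import *
s=arm.state();print({k:np.round(v,3).tolist() for k,v in s.items()},arm.pinch_z)
for n in("top","scene"):
    d=grab(n);cv2.imwrite(f"pics/{n}0.png",d["img"]);np.savez(f"{n}0.npz",P=cloud(d),img=d["img"]);print(n,d["position"],d["rotation"],d["intrinsics"],d["k1"])
E
```

```text
{'clock': 0.0, 'q': [1.112, 0.418, -0.01, 1.614, 0.005, 1.111, -0.053], 'joint_vel': [0.001, 0.001, 0.001, -0.0, 0.001, 0.001, -0.0], 'joint_torque': [-0.0, -86.446, 0.678, -43.49, 0.019, 0.007, 0.0], 'eef_pos': [252.846, -571.138, 191.57], 'tcp_rot': [0.978, 0.207, -0.0, -0.001], 'wrist_force': [0.287, -0.054, 0.633], 'ft_torque': [0.039, -0.021, 0.02], 'grasp_force': 0.0, 'grip_width': 0.998} 18.700000000000003
top [ 297.24809943  -35.62187624 1530.9756658 ] [ 0.70808357 -0.70151562  0.05284718 -0.06083312] [[438.56893092   0.         264.22362065]
 [  0.         438.56893092 210.18492076]
 [  0.           0.           1.        ]] -0.05995910327318048
scene [-737.09356583 -747.10421076 1284.41486986] [ 0.77895161 -0.45146732  0.21739994 -0.37702642] [[525.47374519   0.         278.26015263]
 [  0.         525.47374519 205.25483053]
 [  0.           0.           1.        ]] -0.12696791242181485
```

View pics/top0.png

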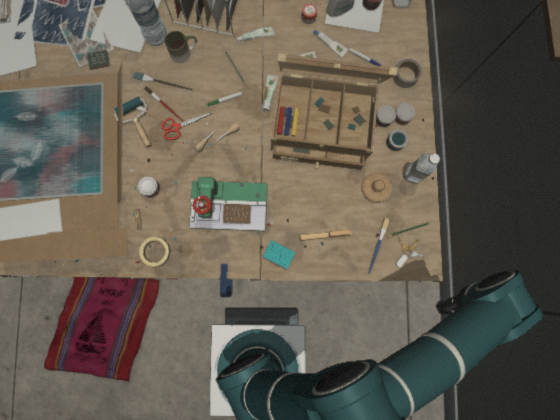

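View pics/scene0.png

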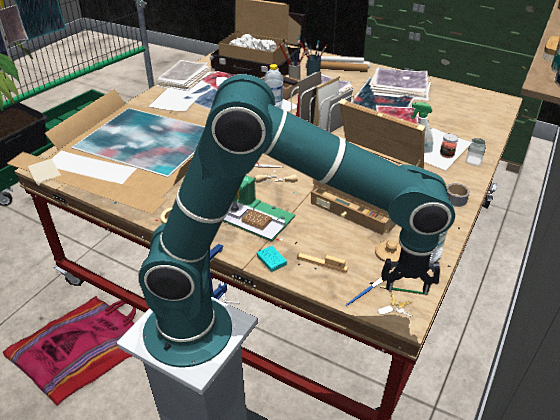

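The top view shows the press with its wheel at about (203,205) and the brown block at (237,214). The push stick is at (326,235), tip and handle ends still to be told apart. The baren is at (376,187) and the tape at (154,251). Possible tins are (148,186) and (310,13). The block candidates are the brown one at (237,214) and the teal one at (278,255), and the brown one on the bed fits the description. I'll check with an enlarged crop and measure.

```bash
python3 - <<'E'
from h import *
z=np.load("top0.npz");P=z["P"];img=z["img"]
c=img[170:275,130:360];cv2.imwrite("pics/crop1.png",cv2.resize(c,None,fx=3.4,fy=3.4,interpolation=cv2.INTER_CUBIC))
hsv=cv2.cvtColor(img,cv2.COLOR_BGR2HSV)
def rep(n,m,box):
    v0,v1,u0,u1=box;mm=np.zeros(m.shape,bool);mm[v0:v1,u0:u1]=m[v0:v1,u0:u1];mm&=~np.isnan(P[...,0])
    Q=P[mm]
    if len(Q)<4: print(n,len(Q));return
    r=cv2.minAreaRect(Q[:,:2].astype(np.float32));print(n,len(Q),"med",np.round(np.median(Q,0),1),"rect",np.round(r[0],1),np.round(r[1],1),round(r[2],1),"z%",np.round(np.percentile(Q[:,2],[5,50,95]),1));return Q
Z=P[...,2];H,S,V=hsv[...,0],hsv[...,1],hsv[...,2]
print("bench z",np.round(np.nanmedian(Z[235:250,200:260]),1), "pt",P[250,220])
rep("stick",Z>8,(222,246,296,358));rep("handle",Z>33,(222,246,296,358))
rep("baren",Z>8,(165,208,355,398));rep("tape",Z>10,(230,272,132,176));rep("tin",Z>25,(170,202,130,165))
rep("tealblk",Z>10,(238,272,260,298))
rep("block",(Z>29)&(Z<40)&(H<20)&(V<140),(195,230,218,262))
rep("wheel",((H<8)|(H>172))&(S>130)&(Z>150),(185,225,185,225))
rep("press all",(Z>9)&(Z<22),(175,236,183,275))
rep("arm top",(Z>115)&(Z<130),(170,225,185,225))
for v in (184,190,196,202,208,214,220,226):print(v,np.round(Z[v,186:272:4],0).astype(int))
E
```

```text
bench z -1.0 pt [403.48501894 135.95968965   0.68388167]
stick 292 med [ 457.8 -235.4   18.6] rect [ 467.8 -229.2] [ 67.8 179.6] 9.1 z% [10.1 18.6 47.9]
handle 112 med [ 462.1 -276.4   44.2] rect [ 463.1 -276.1] [17.8 69.7] 5.8 z% [38.3 44.2 49.8]
baren 715 med [ 629.7 -409.5   15. ] rect [ 632.8 -402.4] [165.5 107.6] 79.6 z% [ 9.1 15.  47.2]
tape 357 med [395.2 363.8  23.1] rect [396.  363.7] [ 96.9 104. ] 1.7 z% [15.2 23.1 29.2]
tin 332 med [619.6 390.3  48.4] rect [621.8 391.8] [67.9 66.2] 46.7 z% [34.3 48.4 54.6]
tealblk 528 med [389.9 -69.6  18.9] rect [403.8 -76.9] [94.2 97.9] 64.1 z% [13.6 18.9 24.5]
block 438 med [529.1  80.4  33.7] rect [529.   78.3] [93.9 65.1] 88.5 z% [29.7 33.7 38.3]
wheel 138 med [530.2 172.8 178.9] rect [533.1 177.7] [54.6 53.2] 46.8 z% [174.3 178.9 183.2]
press all 1566 med [554.6  78.2  13.3] rect [560.4 116.6] [280.1 169.6] 88.5 z% [ 9.6 13.3 19.4]
arm top 363 med [598.3 173.5 123.6] rect [569.2 173.9] [134.1  53.7] 0.9 z% [118.2 123.6 128.3]
184 [  1   2   6 125 123 124 127 117  21  17  14  11  16   5  12   8  12   9
  11  17   9  -2]
190 [ -1  -7  
[... 368 characters left out ...]
4 [  0   9  23 125 173 122 123  32  37  14  33  34  33  32  30  34  28  13
  11  14   0   0]
220 [                   1                   15                   20
                   16                   12                   25
                   28                   36                   29
                   11                   29                   37
                   33                   32                   31
                   33                   30                    9
                   17 -9223372036854775808                   -4
                   -3]
226 [-3 11 15 10 16 13 14 12 13 14 11 18 12 17 11 11 14 15 21 13 -1  2]<stdin>:19: RuntimeWarning: invalid value encountered in cast
```

View pics/crop1.png

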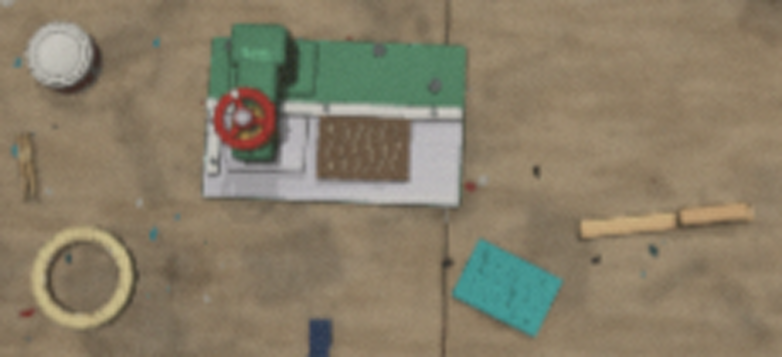

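The crop confirms the brown textured block on the bed at crop (363,150). The teal one at (505,287) is the decoy. The stick's handle is the right end (715,215) and its tip the left end (582,229). Next I refine the geometry with ray-plane intersections and work out the first move.

```bash
cat >> h.py <<'E'
def plane(d_or,uv,z):
    d=d_or;K=np.array(d["intrinsics"]);uv=np.asarray(uv,float).reshape(-1,1,2)
    x=(uv[:,0,0]-K[0,2])/K[0,0];y=(uv[:,0,1]-K[1,2])/K[1,1];a,b=x.copy(),y.copy()
    for _ in range(10):
        f=1+d["k1"]*(x*x+y*y);x,y=a/f,b/f
    r=R.from_quat(d["rotation"]).apply(np.stack([x,y,np.ones_like(x)],-1));p=np.array(d["position"])
    return p+r*((z-p[2])/r[:,2])[:,None]
def to(x,y,z,yaw):
    """yaw=world azimuth of tool y (deg); prints tool-frame rotation then shift after rotation"""
    s=arm.state();q=R.from_quat(s["tcp_rot"]);ty=q.apply([0,1,0]);cur=np.degrees(np.arctan2(ty[1],ty[0]))
    a=np.radians(yaw);Y=np.array([np.cos(a),np.sin(a),0]);Z=np.array([0,0,-1.]);M=np.stack([np.cross(Y,Z),Y,Z],1)
    dr=(q.inv()*R.from_matrix(M)).as_rotvec(degrees=True)
    dv=np.array([x,y,z])-s["eef_pos"]
    print("clock",round(s["clock"],2),"pos",np.round(s["eef_pos"],1),"yaw",round(cur,1),"| rot",np.round(dr,2),"shift(after rot)",np.round(M.T@dv,1),"shift(now)",np.round(q.inv().apply(dv),1))
E
python3 - <<'E'
from h import *
d=grab("top");img=d["img"];hsv=cv2.cvtColor(img,cv2.COLOR_BGR2HSV).astype(int);H,S,V=hsv[...,0],hsv[...,1],hsv[...,2]
Z=cloud(d)[...,2]
def sel(m,b):
    v0,v1,u0,u1=b;o=np.zeros(m.shape,np.uint8);o[v0:v1,u0:u1]=m[v0:v1,u0:u1];n,l,st,_=cv2.connectedComponentsWithStats(o);k=1+np.argmax(st[1:,4]);return np.argwhere(l==k)[:,::-1]
def rect(n,m,b,z):
    q=plane(d,sel(m,b),z)[:,:2].astype(np.float32);print(n,len(q),cv2.minAreaRect(q))
w=plane(d,sel(((H<9)|(H>170))&(S>120),(185,225,185,225)),177.5)[:,:2].astype(np.float32);print("wheel",len(w),cv2.minEnclosingCircle(w))
rect("block",(H<22)&(V<125)&(S>60),(195,232,218,262),34)
rect("bed gray",(S<45)&(V>95),(198,236,183,275),14)
rect("stick",(H<26)&(V>165)&(S>60),(222,246,296,358),16)
rect("handle",Z>33,(222,246,296,358),45)
# bed near edge: for each column last gray row
E=[];
for u in range(205,262):
    c=[v for v in range(215,240) if S[v,u]<45 and V[v,u]>95]
    if c:E.append((u,max(c)+.5))
p=plane(d,E,14);f=cv2.fitLine(p[:,:2].astype(np.float32),cv2.DIST_HUBER,0,.01,.01).ravel();print("near edge",f,len(E),"yaw",np.degrees(np.arctan2(f[1],f[0])))
to(532,174,230,-17)
E
```

```text
wheel 157 ((532.694091796875, 177.7186279296875), 28.716453552246094)
block 459 ((529.6183471679688, 79.78472900390625), (63.00725555419922, 89.84198760986328), 0.4678362011909485)
bed gray 1443 ((527.5484619140625, 111.86258697509766), (270.1202697753906, 106.62586975097656), 87.9747314453125)
stick 109 ((455.2030029296875, -190.95443725585938), (14.174263954162598, 91.34065246582031), 6.200757026672363)
handle 110 ((462.7580871582031, -276.10687255859375), (18.71880531311035, 69.06820678710938), 5.215687274932861)
near edge [3.1657249e-02 9.9949878e-01 4.7432892e+02 9.2372459e+01] 57 yaw 88.18587
clock 0.15 pos [ 252.9 -571.2  191.7] yaw -66.1 | rot [-5.000e-02 -2.000e-02 -4.912e+01] shift(after rot) [794.3  49.  -38.3] shift(now) [ 556.9 -568.5  -37.8]
```

Call:
send_rows(
  increments=[
    [[0,0,-9.8,0,0,-8,1],[0,0,-9.8,0,0,-8,1],[0,0,-9.8,0,0,-8,1],[0,0,-9.8,0,0,-8,1],[0,0,-9.9,0,0,-6,1],[0,0,0,40,2.5,0,1],[0,0,0,50,3,0,1],[0,0,0,55,3.5,0,1],[0,0,0,55,3.5,0,1],[0,0,0,55,3.5,0,1]],
  ],
)

```text
clock: 1.4
eef_pos: [343.3, -330.6, 230.1]
tcp_rot: [0.804, 0.595, -0.0, 0.0]
wrist_force: [0.3, -0.5, -0.2]
grip_width: 1.001
grasp_force: 0.0
```

Call:
send_rows(
  increments=[
    [[0,0,0,55,3.5,0,1],[0,0,0,55,3.5,0,1],[0,0,0,55,3.5,0,1],[0,0,0,55,3.5,0,1],[0,0,0,55,3.5,0,1],[0,0,0,55,3.5,0,1],[0,0,0,55,3.5,0,1],[0,0,0,50,3,0,1],[0,0,0,50,3,0,1],[0,0,0,20,1,0,1]],
  ],
)

```text
clock: 2.65
eef_pos: [521.0, 144.2, 229.9]
tcp_rot: [0.803, 0.596, 0.0, -0.001]
wrist_force: [-0.2, -1.4, -0.1]
grip_width: 0.998
grasp_force: 0.0
```

```bash
python3 - <<'E'
from h import *
to(532.5,177,153,-17)
s=arm.state();print(np.round(s["q"],2),np.round(s["wrist_force"],1))
E
```

```text
clock 2.65 pos [521.  144.2 229.9] yaw -16.9 | rot [-0.05 -0.05  0.14] shift(after rot) [34.7  1.4 76.9] shift(now) [34.6  1.6 77. ]
[ 0.28  0.3  -0.73  1.76  0.22  1.16 -0.81] [-0.2 -1.4 -0.1]
```

Call:
send_rows(
  increments=[
    [[0,0,0,20,1,0,1],[0,0,0,14.5,0.5,5,1],[0,0,0,0,0,20,1],[0,0,0,0,0,22,1],[0,0,0,0,0,20,1],[0,0,0,0,0,10,1],[0,0,0,0,0,0,1]],
  ],
)

```text
clock: 3.52
eef_pos: [532.2, 173.8, 152.8]
tcp_rot: [0.804, 0.595, -0.0, -0.0]
wrist_force: [0.6, 0.2, 0.4]
grip_width: 1.002
grasp_force: 0.0
```

```bash
python3 - <<'E'
from h import *
to(532.5,177,153,-17)
print(np.round(arm.state()["wrist_force"],1))
d=grab("scene");cv2.imwrite("pics/s1.png",cv2.resize(d["img"][120:300,130:370],None,fx=3.3,fy=3.3,interpolation=cv2.INTER_CUBIC))
E
```

```text
clock 3.52 pos [532.2 173.8 152.8] yaw -17.0 | rot [-0.05  0.02 -0.02] shift(after rot) [ 3.1 -0.7 -0.2] shift(now) [ 3.1 -0.7 -0.2]
[0.6 0.2 0.4]
```

View pics/s1.png

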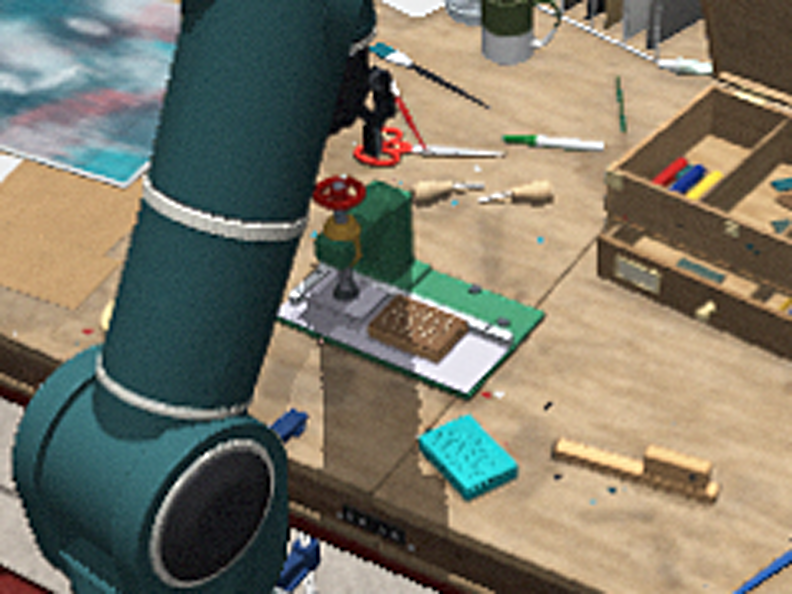

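```bash
python3 - <<'E'
from h import *
d=grab("scene");P=cloud(d)
for z in (172,153):print(z,plane(d,[[232.4,178.2],[243.6,167]],z).round(1))
print("wheel depth pts",P[176:181,228:238].reshape(-1,3)[::7].round(0).tolist())
print("finger",P[160:168,242:246].reshape(-1,3)[::4].round(0).tolist())
def proj(p):
    c=R.from_quat(d["rotation"]).inv().apply(np.array(p)-d["position"]);a=c[:2]/c[2];a=a*(1+d["k1"]*(a@a));K=np.array(d["intrinsics"]);return a*K[0,0]+K[:2,2]
print(proj(arm.state()["eef_pos"]),proj([532.5,177,172]),arm.state()["eef_pos"])
E
```

```text
172 [[534.  177.8 172. ]
 [615.2 181.6 172. ]]
153 [[555.7 193.6 153. ]
 [638.3 197.5 153. ]]
wheel depth pts [[531.0, 195.0, 178.0], [548.0, 176.0, 174.0], [528.0, 175.0, 182.0], [524.0, 186.0, 176.0], [745.0, 313.0, -5.0], [526.0, 170.0, 176.0], [519.0, 178.0, 173.0], [528.0, 153.0, 177.0]]
finger [[567.0, 154.0, 241.0], [571.0, 157.0, 233.0], [576.0, 160.0, 224.0], [569.0, 156.0, 226.0], [569.0, 156.0, 221.0], [572.0, 158.0, 214.0], [569.0, 156.0, 213.0], [571.0, 159.0, 206.0]]
[233.33690069 182.71998457] [232.3562209  178.46307116] [532.73105516 174.03839928 153.73941054]
```

```bash
python3 - <<'E'
from h import *
d=grab("scene");P=cloud(d)
Q=P[120:215,200:290].reshape(-1,3);m=(np.abs(Q[:,0]-575)<25)&(np.abs(Q[:,1]-160)<22)&(Q[:,2]>128)
print(m.sum(),np.percentile(Q[m][:,2],[0,2,10,50,90]).round(0),np.median(Q[m],0).round(0))
s=arm.state();print(s["clock"],np.round(s["eef_pos"],1),np.round(s["q"],3))
cv2.imwrite("pics/s2.png",cv2.resize(d["img"][150:230,200:290],None,fx=6,fy=6,interpolation=cv2.INTER_CUBIC))
E
```

```text
205 [130. 173. 212. 262. 304.] [579. 152. 262.]
3.675 [532.8 174.  153.9] [ 0.182  0.426 -0.699  1.798  0.315  1.031 -0.934]
```

View pics/s2.png

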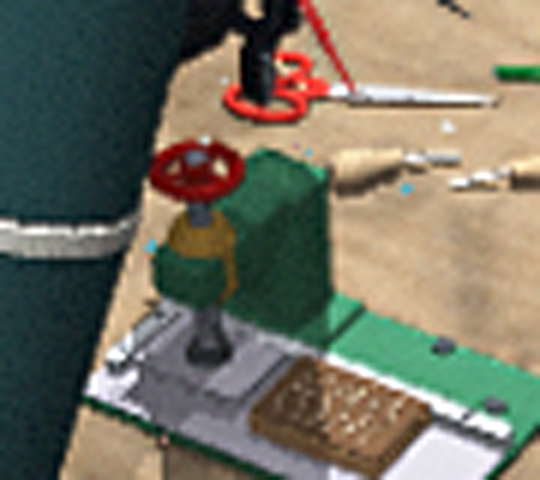

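```bash
python3 - <<'E'
from h import *
d=grab("scene");K=d
P=np.load("scene0.npz")["P"]
m=(np.abs(P[...,0]-253)<90)&(np.abs(P[...,1]+571)<90)&(P[...,2]>100)
print("start: lowest pts",m.sum());i=np.argwhere(m);Q=P[m];o=np.argsort(Q[:,2])[:25:3]
for k in o:print(i[k],Q[k].round(0))
P=cloud(d);
print("now column scan")
for v in range(150,176,2):print(v,P[v,238:250:2].round(0).tolist())
E
```

```text
start: lowest pts 6077
[294 425] [ 265. -619.  244.]
[293 423] [ 264. -614.  245.]
[294 424] [ 260. -618.  247.]
[291 389] [ 223. -532.  249.]
[289 387] [ 225. -525.  251.]
[286 423] [ 282. -607.  252.]
[289 389] [ 226. -530.  253.]
[293 425] [ 259. -620.  253.]
[288 387] [ 225. -525.  255.]
now column scan
150 [[538.0, 149.0, 300.0], [570.0, 162.0, 279.0], [939.0, 408.0, -2.0], [596.0, 163.0, 264.0], [585.0, 146.0, 275.0], [588.0, 140.0, 275.0]]
152 [[537.0, 148.0, 293.0], [550.0, 149.0, 285.0], [926.0, 400.0, -3.0], [590.0, 159.0, 260.0], [594.0, 153.0, 259.0], [591.0, 142.0, 265.0]]
154 [[551.0, 158.0, 274.0], [549.0, 149.0, 277.0], [561.0, 149.0, 271.0], [584.0, 156.0, 256.0], [589.0, 150.0, 255.0], [583.0, 137.0, 262.0]]
156 [[874.0, 387.0, 9.0], [887.0, 385.0, 2.0], [556.0, 146.0, 266.0], [575.0, 150.0, 254.0], [578.0, 143.0, 255.0], [907.0, 355.0, 1.0]]
158 [[865.0, 381.0, 5.0], [586.0, 175.0, 231.0], [566.0, 153.0, 249.0], [573.0, 149.0, 247.0], [902.0, 363.0, -10.0], [894.0, 347.0, -0.0]]
160 [[864.0, 381.0, -4.0], [578.0, 171.0, 228.0], [576.0, 160.0, 233.0], [575.0, 150.0,
[... 307 characters left out ...]
 [862.0, 327.0, -7.0]]
166 [[807.0, 342.0, 10.0], [826.0, 345.0, -2.0], [572.0, 158.0, 210.0], [567.0, 146.0, 217.0], [827.0, 314.0, 7.0], [838.0, 311.0, 2.0]]
168 [[814.0, 348.0, -7.0], [797.0, 326.0, 11.0], [805.0, 321.0, 8.0], [820.0, 320.0, -1.0], [823.0, 312.0, -0.0], [825.0, 303.0, 2.0]]
170 [[799.0, 338.0, -5.0], [803.0, 330.0, -4.0], [808.0, 323.0, -5.0], [807.0, 312.0, -1.0], [807.0, 302.0, 3.0], [813.0, 295.0, 2.0]]
172 [[778.0, 324.0, 2.0], [780.0, 314.0, 4.0], [796.0, 316.0, -6.0], [794.0, 304.0, -1.0], [801.0, 298.0, -3.0], [801.0, 288.0, 0.0]]
174 [[771.0, 320.0, -3.0], [772.0, 310.0, -0.0], [780.0, 305.0, -3.0], [786.0, 299.0, -5.0], [790.0, 291.0, -4.0], [791.0, 281.0, -1.0]]
```

The cameras show the fingertips about 40 mm higher than the reported TCP would put them. Closing the gripper here will settle which is right: it either stops on the 60 mm rim (opening about 0.7) or shuts on air above the hub.

Call:
send_rows(
  increments=[
    [[0,0,0,3.3,-0.5,0,1],[0,0,0,0,0,0,0.6],[0,0,0,0,0,0,0.6],[0,0,0,0,0,0,0.6],[0,0,0,0,0,0,0.6]],
  ],
)

```text
clock: 4.35
eef_pos: [532.9, 177.2, 153.2]
tcp_rot: [0.804, 0.595, -0.0, -0.0]
wrist_force: [-0.1, 0.0, 0.7]
grip_width: 0.6
grasp_force: 0.0
```

The fingers shut past 60 mm without contact, so the cameras are right: the true tip sits about 38 mm above the reported TCP. I open, go down 38 mm, close and check.

Call:
send_rows(
  increments=[
    [[0,0,0,0,0,0,1],[0,0,0,0,0,0,1],[0,0,0,0,0,0,1],[0,0,0,0,0,14,1],[0,0,0,0,0,14,1],[0,0,0,0,0,10,1],[0,0,0,0,0,0,0.62],[0,0,0,0,0,0,0.62],[0,0,0,0,0,0,0.62]],
  ],
)

```text
clock: 5.48
eef_pos: [533.8, 177.1, 115.9]
tcp_rot: [0.804, 0.595, 0.001, 0.0]
wrist_force: [4.1, -1.9, 3.7]
grip_width: 0.669
grasp_force: 63.6
```

```bash
python3 - <<'E'
from h import *
to(532.9,177.2,115,-17);s=arm.state();print({k:np.round(s[k],2).tolist() for k in("q","wrist_force","ft_torque","grip_width","grasp_force")})
E
```

```text
clock 5.47 pos [533.8 177.1 115.9] yaw -17.0 | rot [ 0.09 -0.04 -0.04] shift(after rot) [-0.2 -0.9  0.9] shift(now) [-0.2 -0.9  0.9]
{'q': [0.16, 0.48, -0.68, 1.83, 0.36, 0.96, -0.97], 'wrist_force': [4.14, -1.87, 3.69], 'ft_torque': [-0.46, -0.92, 0.03], 'grip_width': 0.67, 'grasp_force': 63.62}
```

Call:
send_rows(
  increments=[
    [[0,0,-4,0,0,-0.4,0.6],[0,0,-8,0,0,-0.8,0.6],[0,0,-8,0,0,-0.8,0.6],[0,0,-8,0,0,-0.9,0.6],[0,0,-8,0,0,-0.8,0.6],[0,0,-8,0,0,-0.9,0.6],[0,0,-8,0,0,-0.8,0.6],[0,0,-8,0,0,-0.9,0.6],[0,0,-8,0,0,-0.8,0.6],[0,0,-6,0,0,-0.6,0.6]],
  ],
)

```text
clock: 6.72
eef_pos: [535.0, 177.6, 123.8]
tcp_rot: [0.283, 0.959, 0.001, 0.002]
wrist_force: [13.8, 3.9, -4.3]
grip_width: 0.661
grasp_force: 64.7
```

```bash
python3 - <<'E'
from h import *
to(532.9,177.2,124,-17);s=arm.state();print({k:np.round(s[k],2).tolist() for k in("q","wrist_force","ft_torque","grip_width","grasp_force")})
E
```

```text
clock 6.72 pos [535.  177.6 123.8] yaw 57.1 | rot [ 2.600e-01 -3.000e-02  7.415e+01] shift(after rot) [-1.  -1.9 -0.2] shift(now) [ 1.5 -1.4 -0.2]
{'q': [0.36, 0.57, -0.97, 1.81, 0.54, 1.05, 0.18], 'wrist_force': [13.75, 3.86, -4.3], 'ft_torque': [0.85, -2.94, -0.35], 'grip_width': 0.66, 'grasp_force': 64.65}
```

Call:
send_rows(
  increments=[
    [[0,0,0,0,0,0,1],[0,0,0,0,0,0,1],[0,0,10.5,0,0,0,1],[0,0,10.5,0,0,0,1],[0,0,10.5,0,0,0,1],[0,0,10.5,0,0,0,1],[0,0,10.5,0,0,0,1],[0,0,10.5,0,0,0,1],[0,0,10.5,0,0,0,1],[0,0,0.5,0.5,2,0,1]],
  ],
)

```text
clock: 7.98
eef_pos: [534.8, 177.3, 123.1]
tcp_rot: [0.804, 0.595, -0.0, 0.0]
wrist_force: [0.7, 0.5, -0.5]
grip_width: 1.0
grasp_force: 0.0
```

Call:
send_rows(
  increments=[
    [[0,0,0,0,0,0,0.6],[0,0,0,0,0,0,0.6],[0,0,0,0,0,0,0.6],[0,0,0,0,0,0,0.6]],
  ],
)

```text
clock: 8.48
eef_pos: [534.1, 177.5, 123.4]
tcp_rot: [0.803, 0.596, -0.001, -0.0]
wrist_force: [-11.6, -1.4, 16.2]
grip_width: 0.665
grasp_force: 60.2
```

```bash
python3 - <<'E'
from h import *
to(535,177.4,124,-17);s=arm.state();print({k:np.round(s[k],2).tolist() for k in("q","wrist_force","ft_torque","grip_width","grasp_force")})
E
```

```text
clock 8.47 pos [534.1 177.5 123.4] yaw -16.9 | rot [-0.08  0.03  0.13] shift(after rot) [ 0.2  0.9 -0.6] shift(now) [ 0.2  0.9 -0.6]
{'q': [0.16, 0.47, -0.68, 1.82, 0.35, 0.98, -0.96], 'wrist_force': [-11.65, -1.4, 16.22], 'ft_torque': [-0.17, 2.68, -0.02], 'grip_width': 0.66, 'grasp_force': 60.22}
```

Call:
send_rows(
  increments=[
    [[0,0,-4,-0.2,-0.8,-0.6,0.6],[0,0,-8,0,0,-0.9,0.6],[0,0,-8,0,0,-0.8,0.6],[0,0,-8,0,0,-0.9,0.6],[0,0,-8,0,0,-0.8,0.6],[0,0,-8,0,0,-0.9,0.6],[0,0,-8,0,0,-0.8,0.6],[0,0,-8,0,0,-0.9,0.6],[0,0,-8,0,0,-0.8,0.6],[0,0,-6,0,0,-0.6,0.6]],
  ],
)

```text
clock: 9.72
eef_pos: [534.7, 177.7, 131.4]
tcp_rot: [0.281, 0.96, 0.001, 0.0]
wrist_force: [3.2, 4.3, 1.8]
grip_width: 0.666
grasp_force: 63.5
```

Call:
send_rows(
  increments=[
    [[0,0,0,0,0,0,1],[0,0,0,0,0,0,1],[0,0,10.5,0,0,0,1],[0,0,10.5,0,0,0,1],[0,0,10.5,0,0,0,1],[0,0,10.5,0,0,0,1],[0,0,10.5,0,0,0,1],[0,0,10.5,0,0,0,1],[0,0,10.5,0,0,0,1],[0,0,0.5,0,0,0,1]],
  ],
)

```text
clock: 10.98
eef_pos: [534.1, 177.2, 131.0]
tcp_rot: [0.804, 0.595, -0.0, 0.0]
wrist_force: [-0.3, 0.3, -0.1]
grip_width: 1.0
grasp_force: 0.0
```

Call:
send_rows(
  increments=[
    [[0,0,0,0,0,0,0.6],[0,0,0,0,0,0,0.6],[0,0,0,0,0,0,0.6],[0,0,0,0,0,0,0.6]],
  ],
)

```text
clock: 11.48
eef_pos: [533.9, 177.3, 131.3]
tcp_rot: [0.803, 0.596, -0.0, -0.0]
wrist_force: [-6.1, -1.0, 10.5]
grip_width: 0.665
grasp_force: 61.3
```

```bash
python3 - <<'E'
from h import *
to(535,177.4,132,-17);s=arm.state();print({k:np.round(s[k],2).tolist() for k in("q","wrist_force","ft_torque","grip_width","grasp_force")})
d=grab("scene");P=cloud(d);h=cv2.cvtColor(d["img"],cv2.COLOR_BGR2HSV);m=((h[...,0]<9)|(h[...,0]>170))&(h[...,1]>120);m[:160]=0;m[200:]=0;m[:,:205]=0;m[:,260:]=0
Q=P[m];Q=Q[Q[:,2]>120];print("rim z",len(Q),np.median(Q,0).round(1))
E
```

```text
clock 11.47 pos [533.9 177.3 131.3] yaw -16.9 | rot [-0.02  0.01  0.11] shift(after rot) [ 0.5  1.  -0.7] shift(now) [ 0.5  1.  -0.7]
{'q': [0.16, 0.46, -0.68, 1.81, 0.34, 0.99, -0.95], 'wrist_force': [-6.07, -1.05, 10.54], 'ft_torque': [-0.25, 1.32, 0.03], 'grip_width': 0.67, 'grasp_force': 61.25}
rim z 103 [533.6 167.6 192.1]
```

Call:
send_rows(
  increments=[
    [[0,0,-4,0,-0.4,-0.5,0.6],[0,0,-8,0,0,-0.9,0.6],[0,0,-8,0,0,-0.8,0.6],[0,0,-8,0,0,-0.9,0.6],[0,0,-8,0,0,-0.8,0.6],[0,0,-8,0,0,-0.9,0.6],[0,0,-8,0,0,-0.8,0.6],[0,0,-8,0,0,-0.9,0.6],[0,0,-8,0,0,-0.8,0.6],[0,0,-6,0,0,-0.6,0.6]],
  ],
)

```text
clock: 12.78
eef_pos: [534.9, 177.6, 139.3]
tcp_rot: [0.282, 0.96, 0.001, 0.001]
wrist_force: [6.4, 3.5, -1.2]
grip_width: 0.665
grasp_force: 64.0
```

Call:
send_rows(
  increments=[
    [[0,0,0,0,0,0,1],[0,0,0,0,0,0,1],[0,0,0,0,0,-10,1],[0,0,0,0,0,-25,1],[0,0,0,0,0,-25,1],[0,0,10.5,0,0,0,1],[0,0,10.5,0,0,0,1],[0,0,10.5,0,0,0,1],[0,0,10.5,0,0,0,1],[0,0,10.5,0,0,0,1]],
  ],
)

```text
clock: 14.02
eef_pos: [533.7, 177.5, 199.6]
tcp_rot: [0.681, 0.732, 0.0, 0.0]
wrist_force: [-0.2, 0.3, 0.5]
grip_width: 1.0
grasp_force: 0.0
```

```bash
python3 - <<'E'
from h import *
to(464,-276,100,5.5);print(arm.state()["wrist_force"].round(1))
E
```

```text
clock 14.03 pos [533.7 177.5 199.6] yaw 4.1 | rot [ 0.03 -0.01 -1.37] shift(after rot) [-444.7 -112.9   99.6] shift(now) [-447.3 -102.3   99.5]
[-0.2  0.3  0.5]
```

Call:
send_rows(
  increments=[
    [[0,0,-1.4,-35,-9,0,1],[0,0,0,-50,-12.7,0,1],[0,0,0,-55,-14,0,1],[0,0,0,-55,-14,0,1],[0,0,0,-55,-14,5,1],[0,0,0,-55,-14,20,1],[0,0,0,-55,-14,25,1],[0,0,0,-50,-12.7,30,1],[0,0,0,-34.7,-8.5,19.6,1],[0,0,0,0,0,0,1]],
  ],
)

```text
clock: 15.28
eef_pos: [464.8, -278.7, 98.2]
tcp_rot: [0.671, 0.741, -0.0, -0.001]
wrist_force: [0.7, 0.8, 0.3]
grip_width: 1.001
grasp_force: 0.0
```

```bash
python3 - <<'E'
from h import *
to(464,-276,10,5.5)
d=grab("scene");P=cloud(d)
m=(np.abs(P[...,0]-464)<75)&(np.abs(P[...,1]+276)<35)&(P[...,2]>90)&(P[...,2]<260)
i=np.argwhere(m);Q=P[m];o=np.argsort(Q[:,2])[:40:5];print([(i[k].tolist(),Q[k].round(0).tolist()) for k in o])
b=np.round(i.mean(0)).astype(int);v,u=250,350
cv2.imwrite("pics/s3.png",cv2.resize(d["img"][190:300,270:400],None,fx=5,fy=5,interpolation=cv2.INTER_CUBIC))
Z=P[...,2];h=(Z>33)&(Z<52)&(np.abs(P[...,0]-464)<40)&(np.abs(P[...,1]+276)<60);print("handle scene",h.sum(),cv2.minAreaRect(P[h][:,:2].astype(np.float32)),np.percentile(P[h][:,2],[50,90]))
d=grab("top");P=cloud(d);m=((P[...,2]>5)&(P[...,2]<25)&(np.abs(P[...,0]-460)<40)&(np.abs(P[...,1]+190)<40));print("blade top",cv2.minAreaRect(P[m][:,:2].astype(np.float32)))
h=cv2.cvtColor(d["img"],cv2.COLOR_BGR2HSV);Zt=P[...,2]
w=((h[...,0]<9)|(h[...,0]>170))&(h[...,1]>120);w[:185]=0;w[225:]=0;w[:,:185]=0;w[:,225:]=0;print("rim z",np.nanmedian(Zt[w]))
E
```

```text
clock 15.28 pos [ 464.8 -278.7   98.2] yaw 5.6 | rot [-0.09 -0.07  0.14] shift(after rot) [ 2.7 -0.5 88.2] shift(now) [ 2.6 -0.4 88.2]
[([228, 345], [510.0, -283.0, 147.0]), ([227, 345], [511.0, -283.0, 151.0]), ([227, 344], [506.0, -281.0, 154.0]), ([243, 332], [412.0, -282.0, 158.0]), ([243, 333], [412.0, -285.0, 160.0]), ([225, 343], [506.0, -277.0, 161.0]), ([242, 334], [412.0, -288.0, 165.0]), ([224, 343], [504.0, -277.0, 167.0])]
handle scene 116 ((463.1167907714844, -278.08837890625), (25.452539443969727, 72.8781509399414), 4.686942100524902) [41.03283918 46.34604532]
blade top ((455.46429443359375, -192.21603393554688), (75.18962097167969, 73.0655746459961), 68.42469024658203)
rim z 201.90806412969778
```

View pics/s3.png

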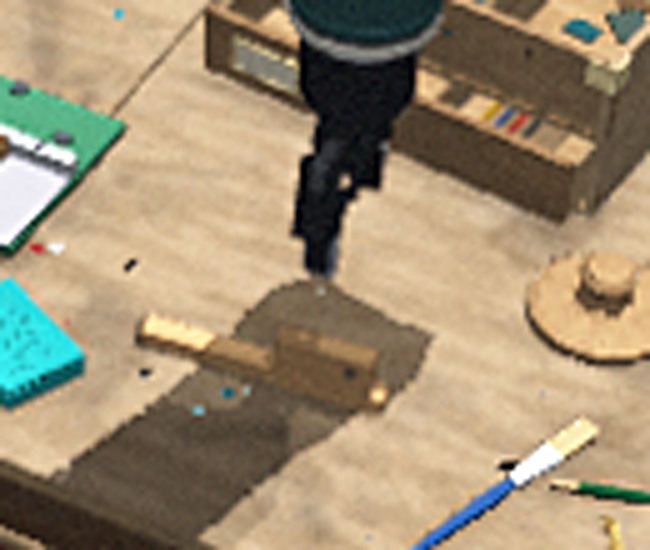

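Call:
send_rows(
  increments=[
    [[0,0,0,2,-1,25,1],[0,0,0,0,0,35,1],[0,0,0,0,0,30,1],[0,0,0,0,0,20,1],[0,0,0,0,0,11,1],[0,0,0,0,0,0,0.1],[0,0,0,0,0,0,0.1],[0,0,0,0,0,0,0.1],[0,0,0,0,0,0,0.1],[0,0,0,0,0,0,0.1]],
  ],
)

```text
clock: 16.62
eef_pos: [465.2, -274.9, -21.2]
tcp_rot: [0.67, 0.742, -0.0, 0.0]
wrist_force: [-2.4, 0.9, 6.7]
grip_width: 0.204
grasp_force: 58.8
```

```bash
python3 - <<'E'
from h import *
to(464,-276,-24,5.5);s=arm.state();print({k:np.round(s[k],2).tolist() for k in("wrist_force","ft_torque","grip_width","grasp_force")})
E
```

```text
clock 16.62 pos [ 465.2 -274.9  -21.2] yaw 5.9 | rot [0.03 0.04 0.38] shift(after rot) [-1.  -1.3  2.8] shift(now) [-1.  -1.3  2.8]
{'wrist_force': [-2.4, 0.93, 6.65], 'ft_torque': [0.05, 0.41, 0.03], 'grip_width': 0.2, 'grasp_force': 58.79}
```

Call:
send_rows(
  increments=[
    [[0,0,0,0,0,-10,0.1],[0,0,0,0,0,-25,0.1],[0,0,0,0,0,-25,0.1],[0,0,3.8,0,0,-6,0.1],[0,0,3.8,0,0,0,0.1],[0,0,0,35,12,0,0.1],[0,0,0,45,15,0,0.1],[0,0,0,45,15,0,0.1],[0,0,0,31,10.5,0,0.1],[0,0,0,0,0,0,0.1]],
  ],
)

```text
clock: 17.88
eef_pos: [522.9, -117.5, 44.9]
tcp_rot: [0.716, 0.698, 0.001, 0.0]
wrist_force: [0.2, -0.6, -1.8]
grip_width: 0.197
grasp_force: 58.6
```

```bash
python3 - <<'E'
from h import *
to(522.8,-120.4,-5,-1.8);s=arm.state();print({k:np.round(s[k],2).tolist() for k in("wrist_force","ft_torque","grip_width","grasp_force")})
d=grab("top");np.savez("top1.npz",P=cloud(d));P=cloud(d);h=cv2.cvtColor(d["img"],cv2.COLOR_BGR2HSV)
c=d["img"][180:262,180:340];cv2.imwrite("pics/t1.png",cv2.resize(c,None,fx=5,fy=5,interpolation=cv2.INTER_CUBIC))
d=grab("scene");P2=cloud(d)
for n,Q in(("top",P),("scene",P2)):
  m=(np.abs(Q[...,0]-524)<30)&(Q[...,1]>-75)&(Q[...,1]<30)&(Q[...,2]>50)&(Q[...,2]<110);q=Q[m]
  if len(q)<10: print(n,len(q));continue
  print(n,len(q),"rect",cv2.minAreaRect(q[:,:2].astype(np.float32)),"z vs y",np.polyfit(q[:,1],q[:,2],1).round(3),"z",np.percentile(q[:,2],[10,50,90]).round(1),"ymax",np.percentile(q[:,1],[98,100]).round(1))
cv2.imwrite("pics/s4.png",cv2.resize(d["img"][150:260,210:340],None,fx=5,fy=5,interpolation=cv2.INTER_CUBIC))
E
```

```text
clock 17.88 pos [ 522.9 -117.5   44.9] yaw -1.5 | rot [ 0.05 -0.05  0.31] shift(after rot) [-2.9 -0.  49.9] shift(now) [-2.9 -0.1 49.9]
{'wrist_force': [0.19, -0.63, -1.82], 'ft_torque': [-0.03, 0.05, -0.01], 'grip_width': 0.2, 'grasp_force': 58.61}
top 158 rect ((524.3873291015625, -29.07098388671875), (90.95890808105469, 19.428882598876953), 88.24097442626953) z vs y [2.0000e-02 8.1258e+01] z [75.  80.9 86.2] ymax [16.1 16.3]
scene 138 rect ((520.4574584960938, -29.86260223388672), (90.23863983154297, 26.194503784179688), 86.6961669921875) z vs y [-7.0000e-03  7.6525e+01] z [69.4 78.1 82.7] ymax [11.6 15.4]
```

View pics/t1.png

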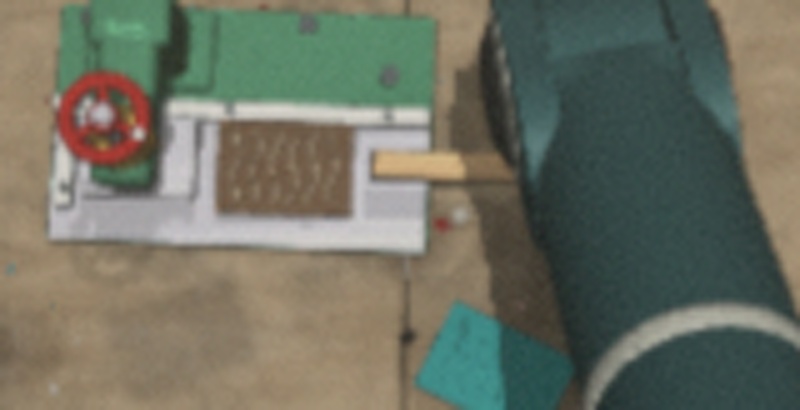

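The stick hangs level, in line with the feed and about 2 mm to the near side of the block's centre. Its tip is at about (372,163) in the crop and the block's rear edge at (352,170). I go down and start pushing.

Call:
send_rows(
  increments=[
    [[0,0,0.3,0,0,10,0.1],[0,0,0,0,0,18,0.1],[0,0,0,0,0,14,0.1],[0,0,0,0,0,6,0.1],[0,0,0,4,0,0,0.1],[0,0,0,5,0,0,0.1],[0,0,0,4,0,0,0.1],[0,0,0,4,0.1,0,0.1],[0,0,0,4,0.1,0,0.1],[0,0,0,4,0.1,0,0.1]],
  ],
)

```text
clock: 19.23
eef_pos: [523.3, -95.2, -3.8]
tcp_rot: [0.72, 0.694, -0.0, 0.0]
wrist_force: [-0.4, -0.3, -0.1]
grip_width: 0.204
grasp_force: 58.6
```

```bash
cat >> h.py <<'E'
def blk(tag):
    d=grab("top");img=d["img"];hsv=cv2.cvtColor(img,cv2.COLOR_BGR2HSV).astype(int)
    m=(hsv[...,0]<22)&(hsv[...,2]<125)&(hsv[...,1]>60);o=np.zeros(m.shape,np.uint8);o[195:232,200:262]=m[195:232,200:262]
    n,l,st,_=cv2.connectedComponentsWithStats(o);k=1+np.argmax(st[1:,4]);q=plane(d,np.argwhere(l==k)[:,::-1],34)[:,:2].astype(np.float32)
    print(tag,"block",cv2.minAreaRect(q),"y range",np.percentile(q[:,1],[1,99]).round(1),"x range",np.percentile(q[:,0],[1,99]).round(1));return d
E
python3 - <<'E'
from h import *
to(522.8,-120.4,-3,-1.8);s=arm.state();print({k:np.round(s[k],2).tolist() for k in("wrist_force","ft_torque","grip_width","grasp_force")})
d=blk("t2")
E
```

```text
clock 19.23 pos [523.3 -95.2  -3.8] yaw -2.0 | rot [ 0.    0.01 -0.23] shift(after rot) [-25.2   0.3  -0.8] shift(now) [-25.2   0.4  -0.8]
{'wrist_force': [-0.4, -0.29, -0.12], 'ft_torque': [-0.27, -0.0, 0.04], 'grip_width': 0.2, 'grasp_force': 58.61}
t2 block ((529.920654296875, 84.72642517089844), (93.50897216796875, 61.59478759765625), 87.48155975341797) y range [ 41.8 131.5] x range [498.4 560.9]
```

Call:
send_rows(
  increments=[
    [[0,0,0,4,0.1,0,0.1],[0,0,0,5,0.1,0,0.1],[0,0,0,5,0.1,0,0.1],[0,0,0,5,0.1,0,0.1],[0,0,0,5,0.1,0,0.1],[0,0,0,5,0.1,0,0.1],[0,0,0,5,0.1,0,0.1],[0,0,0,5,0.1,0,0.1],[0,0,0,5,0.1,0,0.1],[0,0,0,4,0.1,0,0.1]],
  ],
)

```text
clock: 20.52
eef_pos: [526.0, -47.0, -3.8]
tcp_rot: [0.719, 0.695, 0.0, -0.0]
wrist_force: [-0.7, -1.0, -1.7]
grip_width: 0.196
grasp_force: 58.6
```

```bash
python3 - <<'E'
from h import *
to(526.5,-2.9,-3,-1.8);s=arm.state();print({k:np.round(s[k],2).tolist() for k in("wrist_force","ft_torque","grip_width","grasp_force")})
d=blk("t3");cv2.imwrite("pics/t3.png",cv2.resize(d["img"][180:245,180:300],None,fx=6,fy=6,interpolation=cv2.INTER_CUBIC))
E
```

```text
clock 20.52 pos [526.  -47.   -3.8] yaw -2.0 | rot [-0.   -0.01 -0.21] shift(after rot) [44.1 -0.9 -0.8] shift(now) [44.1 -1.  -0.8]
{'wrist_force': [-0.66, -0.98, -1.71], 'ft_torque': [-0.31, 0.17, 0.11], 'grip_width': 0.2, 'grasp_force': 58.61}
t3 block ((530.89892578125, 133.51889038085938), (59.56932830810547, 93.18574523925781), 0.4672032296657562) y range [ 87.  171.2] x range [501.1 560.9]
```

View pics/t3.png

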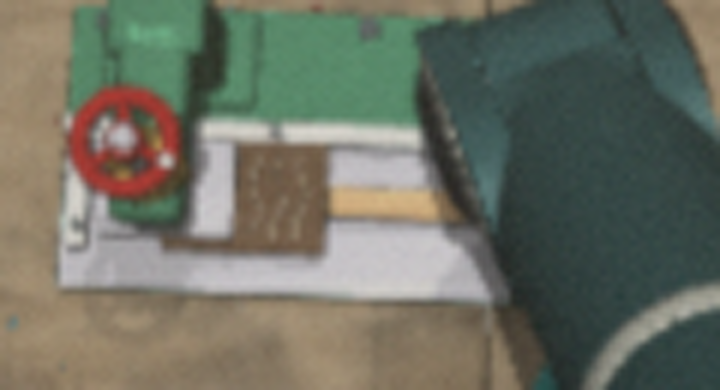

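The block is square against the fence and going under the plate. About 44 mm remain.

Call:
send_rows(
  increments=[
    [[0,0,0,4,0,0,0.1],[0,0,0,5,0,0,0.1],[0,0,0,5,0,0,0.1],[0,0,0,5,0,0,0.1],[0,0,0,5,0,0,0.1],[0,0,0,5,0,0,0.1],[0,0,0,5,0,0,0.1],[0,0,0,3,0,0,0.1],[0,0,0,3,0,0,0.1],[0,0,0,2,0,0,0.1]],
  ],
)

```text
clock: 21.82
eef_pos: [527.4, -5.2, -3.8]
tcp_rot: [0.719, 0.695, -0.0, -0.0]
wrist_force: [-0.9, -1.4, -0.8]
grip_width: 0.201
grasp_force: 58.6
```

Call:
send_rows(
  increments=[
    [[0,0,0,2,0,0,0.1],[0,0,0,1,0,0,0.1],[0,0,0,0,0,0,0.1]],
  ],
)

```text
clock: 22.2
eef_pos: [527.5, -3.0, -3.8]
tcp_rot: [0.72, 0.694, -0.0, 0.0]
wrist_force: [-1.2, -4.8, -0.2]
grip_width: 0.202
grasp_force: 58.8
```

```bash
python3 - <<'E'
from h import *
to(526.5,-2.9,-3,-1.8);s=arm.state();print({k:np.round(s[k],2).tolist() for k in("wrist_force","ft_torque","grip_width","grasp_force")})
E
```

```text
clock 22.2 pos [527.5  -3.   -3.8] yaw -2.0 | rot [-0.01  0.04 -0.25] shift(after rot) [ 0.1 -1.  -0.8] shift(now) [ 0.1 -1.  -0.8]
{'wrist_force': [-1.19, -4.75, -0.2], 'ft_torque': [-0.95, 0.24, 0.21], 'grip_width': 0.2, 'grasp_force': 58.83}
```

Call:
send_rows(
  increments=[
    [[0,0,0,1,0,0,0.1],[0,0,0,1,0,0,0.1],[0,0,0,0,0,0,0.1]],
  ],
)

```text
clock: 22.58
eef_pos: [527.4, -3.1, -3.8]
tcp_rot: [0.72, 0.694, -0.001, 0.001]
wrist_force: [-2.2, -15.7, 3.5]
grip_width: 0.201
grasp_force: 59.3
```

```bash
python3 - <<'E'
from h import *
to(526.5,-2.9,-3,-1.8);s=arm.state();print({k:np.round(s[k],2).tolist() for k in("wrist_force","ft_torque","grip_width","grasp_force")})
d=grab("scene");cv2.imwrite("pics/s5.png",cv2.resize(d["img"][160:250,200:310],None,fx=6,fy=6,interpolation=cv2.INTER_CUBIC))
E
```

```text
clock 22.57 pos [527.4  -3.1  -3.8] yaw -2.1 | rot [-0.04  0.17 -0.34] shift(after rot) [ 0.1 -1.  -0.8] shift(now) [ 0.1 -1.  -0.8]
{'wrist_force': [-2.24, -15.71, 3.47], 'ft_torque': [-3.17, 0.44, 0.3], 'grip_width': 0.2, 'grasp_force': 59.34}
```

View pics/s5.png

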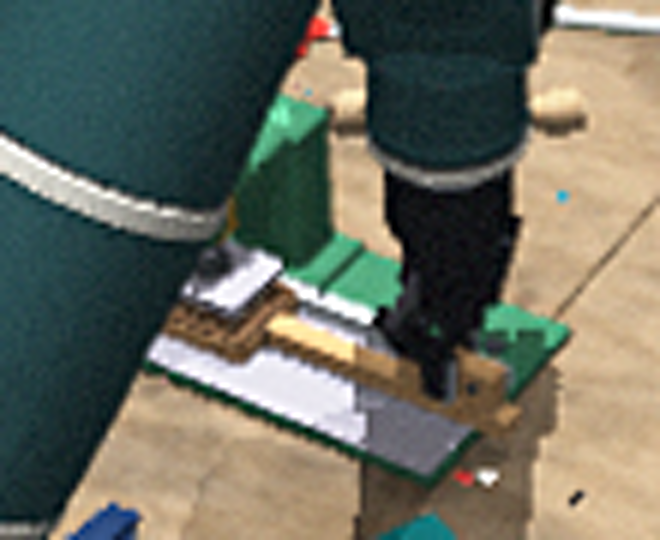

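It is hard against the stop: 15.7 N and no further travel. The scene view shows the tip still on the block at (270,320), under the raised plate. I back off, lift, and take the stick to its old spot.

Call:
send_rows(
  increments=[
    [[0,0,0,-5,0,0,0.1],[0,0,0,-15,0,0,0.1],[0,0,0,-25,0,-5,0.1],[0,0,0,-25,0,-20,0.1],[0,0,0,-35,-10,-20,0.1],[0,0,0,-40,-12,0,0.1],[0,0,0,-45,-13,0,0.1],[0,0,0,-45,-12,0,0.1],[0,0,0,-37,-6,0,0.1],[0,0,0,0,0,0,0.1]],
  ],
)

```text
clock: 23.88
eef_pos: [463.7, -273.9, 41.0]
tcp_rot: [0.721, 0.693, -0.0, 0.0]
wrist_force: [0.4, 0.2, -1.4]
grip_width: 0.199
grasp_force: 58.6
```

```bash
python3 - <<'E'
from h import *
to(465,-275,-21,-2);s=arm.state();print({k:np.round(s[k],2).tolist() for k in("wrist_force","ft_torque","grip_width","grasp_force")})
blk("t5")
E
```

```text
clock 23.88 pos [ 463.7 -273.9   41. ] yaw -2.3 | rot [-0.02  0.04 -0.31] shift(after rot) [-1.   1.4 62. ] shift(now) [-1.   1.4 62. ]
{'wrist_force': [0.45, 0.23, -1.42], 'ft_torque': [0.0, 0.04, -0.04], 'grip_width': 0.2, 'grasp_force': 58.64}
t5 block ((532.295654296875, 167.85592651367188), (69.71117401123047, 60.21077346801758), 87.13775634765625) y range [132.5 202.4] x range [501.  560.7]
```

Call:
send_rows(
  increments=[
    [[0,0,0,0,0,15,0.1],[0,0,0,0,0,20,0.1],[0,0,0,0,0,14,0.1],[0,0,0,0,0,7,0.1],[0,0,0,0,0,3,0.1],[0,0,0,0,0,2,0.1],[0,0,0,0,0,0.7,0.1],[0,0,0,0,0,0,0.1]],
  ],
)

```text
clock: 24.92
eef_pos: [465.2, -270.5, -20.3]
tcp_rot: [0.719, 0.695, 0.0, 0.0]
wrist_force: [-1.2, 0.4, -0.9]
grip_width: 0.202
grasp_force: 58.6
```

Call:
send_rows(
  increments=[
    [[0,0,0,0,0,0,0.4],[0,0,0,0,0,0,0.7],[0,0,0,0,0,0,0.7],[0,0,0,0,0,-10,0.7],[0,0,0,0,0,-30,0.7],[0,0,0,0,0,-40,0.7],[0,0,0,0,0,-40,0.7],[0,0,0,0,0,-20,0.7],[0,0,0,0,0,0,0.7],[0,0,0,0,0,0,0.7]],
  ],
)

```text
clock: 26.18
eef_pos: [464.7, -270.3, 119.1]
tcp_rot: [0.719, 0.695, -0.0, -0.0]
wrist_force: [0.1, -0.1, -0.1]
grip_width: 0.705
grasp_force: 0.0
```

```bash
python3 - <<'E'
from h import *
s=arm.state();print({k:np.round(s[k],2).tolist() for k in("eef_pos","wrist_force","grip_width","grasp_force")})
d=grab("scene");P=cloud(d)
m=(np.abs(P[...,0]-465)<40)&(P[...,1]>-335)&(P[...,1]<-125)&(P[...,2]>8)&(P[...,2]<60);q=P[m];print("stick",cv2.minAreaRect(q[:,:2].astype(np.float32)))
for n,a in(("blade",q[q[:,1]>-215]),("handle",q[(q[:,1]<-245)&(q[:,1]>-300)])):print(n,np.percentile(a[:,2],[50,90]).round(1))
cv2.imwrite("pics/s6.png",cv2.resize(d["img"][150:300,200:400],None,fx=4,fy=4,interpolation=cv2.INTER_CUBIC))
E
```

```text
{'eef_pos': [464.71, -270.28, 119.1], 'wrist_force': [0.1, -0.1, -0.1], 'grip_width': 0.7, 'grasp_force': 0.0}
stick ((463.979248046875, -228.3189697265625), (177.0341796875, 27.930145263671875), 87.11993408203125)
blade [14.1 18.8]
handle [34. 45.]
```

View pics/s6.png

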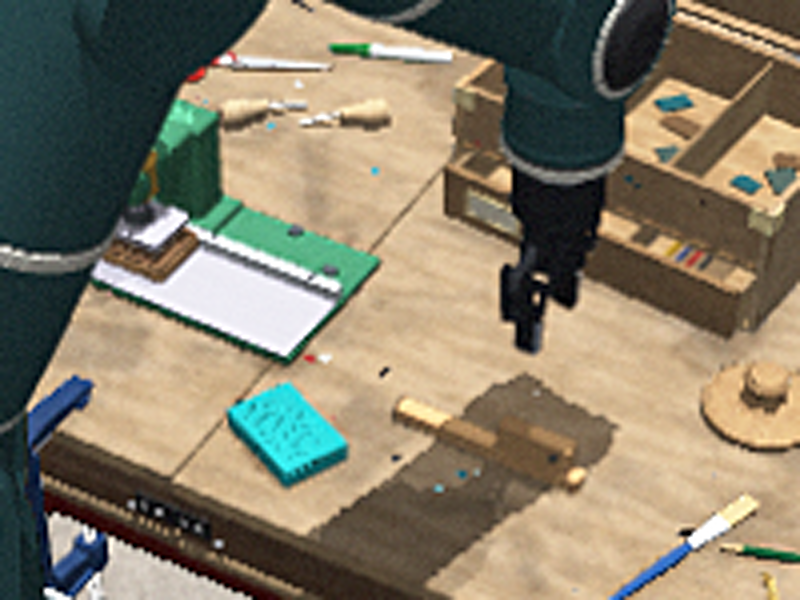

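The stick lies flat on the bench at (490,440). The block sits under the raised plate at (155,250), and the gripper is clear of everything. I'm handing the job in.

```bash
python3 -c "
from station import arm
print(arm.job_done())"
```

```text
the job is handed in; nothing more can be done
None
```

I opened the press to an estimated gap of about 29 mm, pushed the block with the stick until it was hard against the end stop, laid the stick flat on the bench and handed the job in at about 26 s; no verdict came back.

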